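Gauge a mixed lot of roaster shaft collars

ROBOT

A 6-joint arm with a two-finger parallel gripper is mounted at the origin on the work surface. World frame = base frame: x ahead of the robot, y to its left, z up, the work surface at z = 0. Lengths are in m, angles in rad, forces in N, time in s.
With the tool pointing down it reaches from about 0.35 to 1 m from the base axis. Payload 7.1 kg.
Tool frame: the origin (TCP) lies between the finger pads; the fingertips stand 22 mm ahead of it and the grasp point (between the pads) lies 3 mm ahead of it; z points along the fingers, y is the line along which they close (so a half turn about z gives the same grasp; the last joint's range is limited). The gripper opens to 85 mm and grips with 20 to 120 N. Pads are 22 mm wide; open, the fingers measure 114 mm over their backs; the gripper's body (76 mm by 85 mm) begins 54 mm behind the grasp point. The pads swing forward as they close: fully open they stand 13 mm farther back than shut.
Start: joints at [-1.164, 0.423, 1.63, -0, 1.089, -0.019], TCP at [0.258, -0.569, 0.253] pointing down, gripper open.
Joint ranges: [-3, 3], [-0.9, 2.11], [0.09, 2.58], [-1.31, 4.45], [0.11, 2.69], [-2.54, 2.54]. Speed limits (rad/s): [2.39, 2.39, 3.01, 3.14, 3.14, 3.14].

INTERFACE

Orientations are given as a rotation vector (axis times angle).
In Python, from rig import manip gives the robot as it stands. The module is installed in compiled form; this text tells all that it offers. Calls block until the motion is done:
- manip.move_to(position, orientation): joint-space move of the TCP to a pose.
- manip.servo_line(position, orientation=None, rate=0.15): straight line of the TCP; orientation=None keeps the orientation; rate is the mean speed in m/s.
- manip.set_joints(angles): joint-space move.
- manip.command_gripper(opening, f_grip=None): finger opening in m; f_grip is the grip in N (None keeps the last); returns when the fingers have stopped.
- manip.hold(seconds).
- manip.solve_ik(position, orientation): joint angles nearest the present ones, or None.
- manip.camera(name): name is "side" or "top"; returns a dict with "image" (480x640x3 uint8, red, green, blue), "fx", "fy", "cx", "cy" (pixels), "cam_to_world" (4x4, takes a point from camera to world coordinates). Camera axes: x right, y down, z forward; pixel columns grow to the right and rows downward; lengths in m; the calibration is good to about 2 mm. A picture is of the moment at which its call begins. There is no depth.
A pose or a line that the arm cannot do raises manip.IKError and nothing moves.
- manip.sign_off(): hands the job in; it is judged then, once.
Readings, each from a call of its own:
- manip.get_time(): time.
- manip.get_joint_positions(): joint angles.
- manip.get_joint_vel(): joint speeds.
- manip.get_tau(): joint torques, N m.
- manip.get_position(): TCP position.
- manip.get_ee_rot(): TCP orientation.
- manip.get_contact_force(): force on the tool from outside, world axes, zero at the start.
- manip.get_torque(): the same for the moment, N m.
- manip.get_width(): finger opening in m.
- manip.get_grip_force(): force on a finger pad.
Only numpy, scipy, OpenCV 4.12 (cv2) and the standard library are available. Lean on these libraries where they do the work, as an engineer would, in place of code of your own. Each camera call takes 0.05 s, during which the arm holds its last target. There are 200 camera calls.

TASK

Size the waiting shaft collars one at a time, working along the row from the robot's left to its right: slide each down the stepped taper mandrel until it stops, let go, and press the tally button fully down and release it while the collar sits there. Collars that stop at the middle shoulder, the one with the black band beneath it, go flat on the stage plate, one to a bay and centred between its stops; those that stop higher or lower go in the reject tray. Leave everything else on the bench alone.

Things in the scene. Friction and masses are not known exactly. Their poses are not given: they have to be found in the camera images.
- gauge: Fixed sizing gauge: dark steel base plate 120 x 240 x 12 mm carrying an upright bright steel stepped taper mandrel (its axis 60 mm along +y from the plate's centre) and a push button (70 mm along -y). Origin: centre of the plate's underside; z up. Collars stop on the mandrel's flat shoulders, 60 mm (low), 74 mm (middle) or 88 mm (high) above the origin.
- mandrel (a point): Point on the mandrel's axis at the height of its low shoulder (60 mm above the gauge's origin), 54 mm below its tip. Below it: foot, 70 to 60 mm diameter. Above it: 47.5 to 45 mm diameter up to the middle shoulder, with a black band round just beneath that.
- mandrel_mid (a point): Point on the mandrel's axis at the height of its middle shoulder, 14 mm above the low one. Above it: 38.5 to 36 mm diameter up to the high shoulder, 14 mm higher; then 29.5 to 28 mm for 14 mm, then a conical nose 12 mm high, 14 mm diameter at the tip.
- tally (a joint): Spring push button on the gauge plate: plunger travel in m, 0 released, 0.008 fully down (about 5 N), pressed straight down; springs back by itself. Cap 36 mm diameter.
- tally_top (a point): Centre of the top of the button's cap (moves with it).
- stage: Fixed aluminium stage plate 300 x 100 x 10 mm, long along its x axis. Origin: centre of its underside; z up. Four steel stop bars (10 mm wide, 90 mm long, 8 mm high) stand across it at x = -127.5, -42.5, 42.5 and 127.5 mm, leaving three bays 75 mm wide centred at x = -85, 0 and 85 mm, y = 0, a thin black cross at each centre. Bay floor 10 mm above the origin.
- tray: Fixed grey plastic reject tray, open on top, outside 300 x 160 x 35 mm, long along its x axis, walls and floor 5 mm. Origin: centre of its underside; z up.
- mat: Fixed black rubber mat 100 x 400 x 4 mm, long along its y axis, on which the collars wait in a row; its four places are 100 mm apart and some are empty. Origin: centre of its underside.
- collar_1a: Loose plain steel collar (ring), outside diameter 64 mm, height 28 mm, 0.25 kg or so; one of three bodies of which only one is present, waiting at the first (the robot's left, +y end) place of the row. Its bore is 32, 41 or 50 mm and is not told: it stops at the high, middle or low shoulder of the mandrel respectively. Origin: centre of its underside; z up.
- collar_1b: Loose plain steel collar (ring), outside diameter 64 mm, height 28 mm, 0.25 kg or so; one of three bodies of which only one is present, waiting at the first (the robot's left, +y end) place of the row. Its bore is 32, 41 or 50 mm and is not told: it stops at the high, middle or low shoulder of the mandrel respectively. Origin: centre of its underside; z up.
- collar_1c: Loose plain steel collar (ring), outside diameter 64 mm, height 28 mm, 0.25 kg or so; one of three bodies of which only one is present, waiting at the first (the robot's left, +y end) place of the row. Its bore is 32, 41 or 50 mm and is not told: it stops at the high, middle or low shoulder of the mandrel respectively. Origin: centre of its underside; z up.
- collar_2a: Loose plain steel collar (ring), outside diameter 64 mm, height 28 mm, 0.25 kg or so; one of three bodies of which only one is present, waiting at the second place of the row. Its bore is 32, 41 or 50 mm and is not told: it stops at the high, middle or low shoulder of the mandrel respectively. Origin: centre of its underside; z up.
- collar_2b: Loose plain steel collar (ring), outside diameter 64 mm, height 28 mm, 0.25 kg or so; one of three bodies of which only one is present, waiting at the second place of the row. Its bore is 32, 41 or 50 mm and is not told: it stops at the high, middle or low shoulder of the mandrel respectively. Origin: centre of its underside; z up.
- collar_2c: Loose plain steel collar (ring), outside diameter 64 mm, height 28 mm, 0.25 kg or so; one of three bodies of which only one is present, waiting at the second place of the row. Its bore is 32, 41 or 50 mm and is not told: it stops at the high, middle or low shoulder of the mandrel respectively. Origin: centre of its underside; z up.
- collar_3: Loose plain steel collar (ring), outside diameter 64 mm, height 28 mm, 0.25 kg or so; sometimes absent, waiting at the third place of the row. Its bore is 32, 41 or 50 mm and is not told: it stops at the high, middle or low shoulder of the mandrel respectively. Origin: centre of its underside; z up.
- collar_4: Loose plain steel collar (ring), outside diameter 64 mm, height 28 mm, 0.25 kg or so; sometimes absent, waiting at the fourth (the robot's right, -y end) place of the row. Its bore is 32, 41 or 50 mm and is not told: it stops at the high, middle or low shoulder of the mandrel respectively. Origin: centre of its underside; z up.
- cup: Bystander, not to be disturbed: teal cup, 90 mm wide, 65 mm high. Origin: at its underside.
- jar: Bystander, not to be disturbed: amber jar, 80 mm wide, 120 mm high. Origin: at its underside.
- spanner: Bystander, not to be disturbed: open spanner lying on the bench. Origin: at its underside.
- dish: Bystander, not to be disturbed: white dish 100 mm wide, 35 mm high. Origin: at its underside.
Not all that is in view belongs to the job. Leave any green or red look-alike of the collar_3 alone.

How it is judged:
By the outcome, as a careful person would: the job done as asked, in the order asked, and still so for the second after the job is handed in, with the robot touching nothing.
Of collar_1a, collar_1b, collar_1c only 1 to 1 are there at a start; the rules pass over those that are not, and their reading is None.
Of collar_2a, collar_2b, collar_2c only 1 to 1 are there at a start; the rules pass over those that are not, and their reading is None.
Of collar_3, collar_4 only 1 to 2 are there at a start; the rules pass over those that are not, and their reading is None.
At some moment in a run one of collar_1a, collar_1b, collar_1c, collar_2a, collar_2b, collar_2c, collar_3, collar_4 may be knocked a few centimetres aside while the robot is not near it.
It also fails if it takes over 210 s, if anything falls off the work surface, if the arm or the gripper's body presses on something with over 40 N, if the wrist force passes 120 N, or if a joint passes its speed limit or range.

## Working session

There is one attempt and no reset: what is moved stays moved. The work goes in short steps, each a Python script; the robot and the scene stay as the last script left them, time stands still between calls to the robot, and variables do not carry over. Pictures are saved under pics/ and viewed, at most 14 in all, crops included, and the job is handed in when it is done.

```bash
mkdir -p pics; python3 - <<'E'
from rig import manip
import cv2,numpy as np
for n in("top","side"):
    c=manip.camera(n); cv2.imwrite(f"pics/{n}0.png",c["image"][:,:,::-1]); print(n,c["fx"],c["fy"],c["cx"],c["cy"]);print(np.round(c["cam_to_world"],4))
print(manip.get_time(),manip.get_ee_rot())
E
```

```text
top 473.4607753572772 473.4607753572772 321.9604390319469 242.13016606730653
[[ 2.2000e-03 -9.9460e-01  1.0340e-01  4.7940e-01]
 [-9.9990e-01 -1.1000e-03  1.1000e-02  2.7700e-02]
 [-1.0800e-02 -1.0340e-01 -9.9460e-01  1.2012e+00]
 [ 0.0000e+00  0.0000e+00  0.0000e+00  1.0000e+00]]
side 593.9619076135641 593.9619076135641 319.34319762220497 234.95761706820136
[[-0.7967 -0.3219  0.5116 -0.0661]
 [-0.6044  0.4173 -0.6787  0.9325]
 [ 0.005  -0.8499 -0.527   0.7793]
 [ 0.      0.      0.      1.    ]]
0.1 [-3.06930327e+00 -6.63515893e-01  4.25752211e-04]
```

View pics/top0.png

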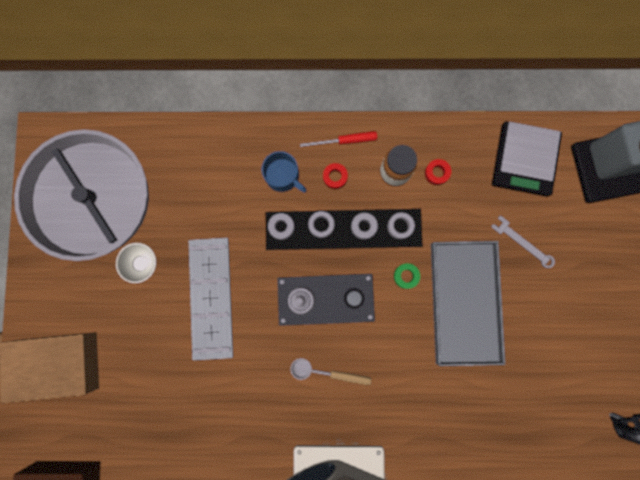

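View pics/side0.png

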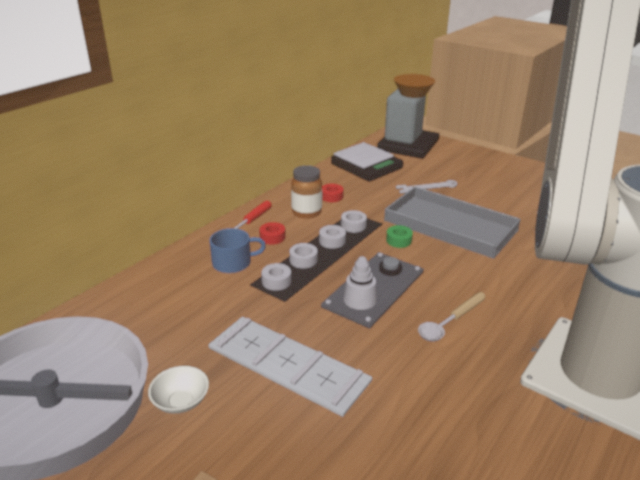

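The top view shows the mat with four collars at (281,226), (321,224), (364,226) and (401,225). The mandrel is at (300,300), the button at (354,298), the stage at (210,298) and the tray at (468,303). The side view agrees. Next I'll measure them.

```bash
cat > h.py <<'E'
from rig import manip
import cv2, numpy as np
def plane(c,uv,z):
    uv=np.atleast_2d(uv).astype(float); M=np.array(c["cam_to_world"])
    d=np.c_[(uv[:,0]-c["cx"])/c["fx"],(uv[:,1]-c["cy"])/c["fy"],np.ones(len(uv))]@M[:3,:3].T
    return M[:3,3]+d*((z-M[2,3])/d[:,2])[:,None]
def project(c,p):
    M=np.array(c["cam_to_world"]); q=(np.atleast_2d(p)-M[:3,3])@M[:3,:3]
    return np.c_[q[:,0]/q[:,2]*c["fx"]+c["cx"],q[:,1]/q[:,2]*c["fy"]+c["cy"]]
def blobs(mask,amin):
    cs,_=cv2.findContours(mask.astype(np.uint8),cv2.RETR_EXTERNAL,cv2.CHAIN_APPROX_NONE)
    return [k for k in cs if cv2.contourArea(k)>amin]
def roi(shape,x0,x1,y0,y1):
    m=np.zeros(shape[:2],bool); m[y0:y1,x0:x1]=1; return m
def collars(c,box=(255,435,195,262)):
    """bright blobs on the black mat -> (centre xy, outline dia mm, bore dia mm), left to right"""
    im=c["image"]; v=im.max(2); s=v.astype(int)-im.min(2)
    m=(v>95)&(s<40)&roi(im.shape,*box); out=[]
    for k in blobs(m,200):
        (u,w),r=cv2.minEnclosingCircle(k); A=cv2.contourArea(k)
        mm=cv2.moments(k); p=plane(c,[mm["m10"]/A,mm["m01"]/A],.018)[0]
        f=np.zeros(v.shape,np.uint8); cv2.drawContours(f,[k],-1,1,-1)
        hole=((f>0)&~m).sum(); px=2*np.sqrt(A/np.pi)
        out.append((p[:2],64*2*r/px, 64*2*np.sqrt(hole/np.pi)/px, px))
    return sorted(out,key=lambda t:-t[0][1])
E
python3 - <<'E'
from h import *
np.set_printoptions(precision=4,suppress=True)
c=manip.camera("top"); im=c["image"]; v=im.max(2); s=v.astype(int)-im.min(2)
for t in collars(c): print(t)
def rect(mask,z,name,shrink=0):
    k=max(blobs(mask,500),key=cv2.contourArea); k=cv2.convexHull(k)
    p=plane(c,k.reshape(-1,2),z)[:,:2].astype(np.float32)
    r=cv2.minAreaRect(p*1000); print(name,r)
rect((v<85)&roi(im.shape,270,385,266,330),.012,"gauge")
rect((v<60)&roi(im.shape,255,435,200,258),.004,"mat")
rect((s<35)&(v>90)&roi(im.shape,180,240,228,368),.010,"stage")
rect((s<35)&roi(im.shape,425,510,235,370),.035,"tray")
big=cv2.resize(im[180:380,180:520],None,fx=2.3,fy=2.3,interpolation=cv2.INTER_CUBIC)
c2=manip.camera("side"); b2=cv2.resize(c2["image"][200:420,200:440],None,fx=2.6,fy=2.6,interpolation=cv2.INTER_CUBIC)
cv2.imwrite("pics/a_top.png",big[:,:,::-1]); cv2.imwrite("pics/a_side.png",b2[:,:,::-1])
E
```

```text
(array([0.6441, 0.1456]), np.float64(66.42764003847533), np.float64(30.04872462690233), np.float64(25.206081266687335))
(array([0.6495, 0.0438]), np.float64(68.08776424047024), np.float64(38.45921360494922), np.float64(25.332049473868512))
(array([ 0.6452, -0.0652]), np.float64(66.53636544772428), np.float64(29.01881831445356), np.float64(25.25654394235911))
(array([ 0.6456, -0.1577]), np.float64(66.88193141320853), np.float64(37.220328903375695), np.float64(25.519835954254013))
gauge ((460.6666259765625, 31.810874938964844), (117.83950805664062, 237.4410400390625), 2.5231642723083496)
mat ((637.4743041992188, -13.448532104492188), (96.26258850097656, 395.3708190917969), 1.2896753549575806)
stage ((462.5782470703125, 320.75396728515625), (301.8055725097656, 102.62367248535156), 3.731548547744751)
tray ((453.72015380859375, -313.25823974609375), (300.7225036621094, 167.73538208007812), 1.1919152736663818)
```

View pics/a_top.png

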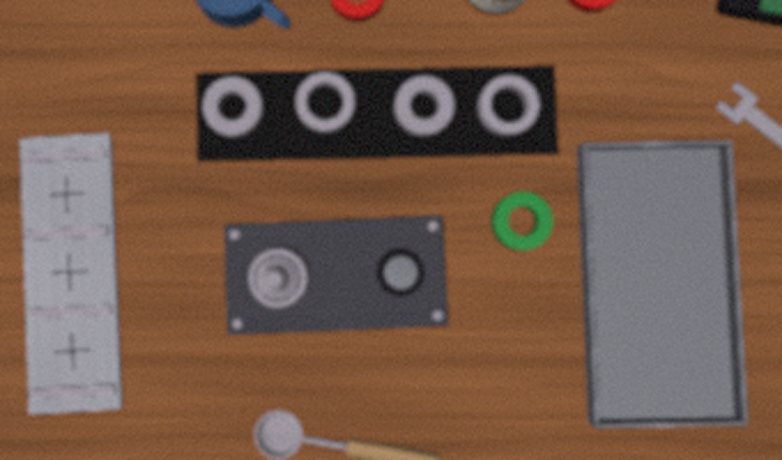

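View pics/a_side.png

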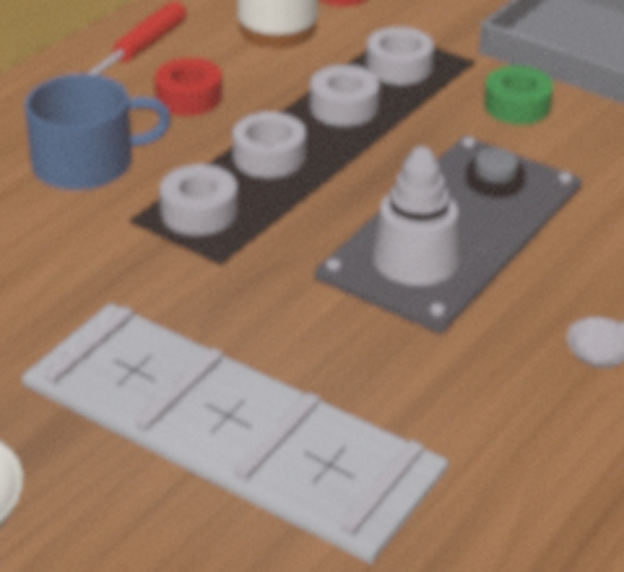

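```bash
python3 - <<'E'
from h import *
np.set_printoptions(precision=4,suppress=True)
t=manip.camera("top"); s=manip.camera("side")
g=lambda c:cv2.cvtColor(c["image"],cv2.COLOR_RGB2GRAY).astype(int)
# crosses: dark pixels near seeds, weighted centroid
im=g(t)
for u,w in((67,194),(70,272),(72,351)):
    u,w=u/2.3+180,w/2.3+180; a,b=int(u)-8,int(w)-8; q=im[b:b+17,a:a+17]; k=np.clip(np.median(q)-12-q,0,None)
    y,x=np.mgrid[:17,:17]; print("cross",plane(t,[a+(k*x).sum()/k.sum(),b+(k*y).sum()/k.sum()],.010)[0])
# mandrel axis and button predicted -> pixels, both views
C=np.array([.4607,.0318]);a=np.radians(2.52);ax=np.array([-np.sin(a),np.cos(a)])
m=C+.06*ax;b=C-.07*ax;print(m,b)
for c,n in((t,"top"),(s,"side")): print(n,project(c,[[*m,.114],[*m,.060],[*m,.012],[*b,.04]]))
# mandrel foot blob and button cap blob in the top view
for box,th in(((283,320,282,318),110),((342,366,286,310),95)):
    for k in blobs((im>th)&roi(im.shape,*box),60):
        M=cv2.moments(k);uv=[M["m10"]/M["m00"],M["m01"]/M["m00"]];print(uv,M["m00"],plane(t,uv,.036)[0],plane(t,uv,.04)[0])
# triangulated tip and button cap from the side/top pixel picks
def tri(p,q):
    A=[];B=[]
    for c,uv in((t,p),(s,q)):
        o=np.array(c["cam_to_world"])[:3,3];d=plane(c,uv,0)[0]-o;d/=np.linalg.norm(d);P=np.eye(3)-np.outer(d,d);A.append(P);B.append(P@o)
    return np.linalg.lstsq(np.vstack(A),np.hstack(B),rcond=None)[0]
f=lambda x,y:(x/2.3+180,y/2.3+180); h=lambda x,y:(x/2.6+200,y/2.6+200)
print("tip",tri(f(275,279),h(421,151)),"cap",tri(f(401,272),h(497,163)))
# mandrel side silhouette: column midpoints of foot at rows
hsv=cv2.cvtColor(s["image"],cv2.COLOR_RGB2HSV)
for r in range(284,302,4):
    row=(g(s)[r]>115)&(hsv[r,:,1]<45); x=np.where(row[335:385])[0]+335; print(r,x.min(),x.max())
E
```

```text
cross [0.5472 0.3276 0.01  ]
cross [0.4627 0.3219 0.01  ]
cross [0.3785 0.3168 0.01  ]
[0.4581 0.0917] [ 0.4638 -0.0381]
top [[299.0243 300.6757]
 [300.3546 300.2336]
 [301.4356 299.8744]
 [354.1511 297.8438]]
side [[362.9034 257.8284]
 [361.7532 279.677 ]
 [360.775  298.2582]
 [391.7299 258.6614]]
[300.15969316596926, 300.52615062761504] 478.0 [0.4569 0.0936 0.036 ] [0.457  0.0933 0.04  ]
[353.71736375158423, 298.2256020278834] 131.5 [ 0.4628 -0.0373  0.036 ] [ 0.4629 -0.0371  0.04  ]
tip [0.4582 0.0915 0.1131] cap [ 0.4635 -0.0387  0.0289]
284 346 375
288 345 374
292 345 374
296 344 375
300 344 375
```

```bash
cat >> h.py <<'E'
from scipy.spatial.transform import Rotation as Rn
MAN=np.array([.4578,.0922]); BTN=np.array([.4634,-.0380])
BAYS=[np.array(b) for b in((.5473,.3274),(.4628,.3219),(.3785,.3166))]   # far, middle, near
TRAY=np.array([.4537,-.3133]); YS=np.radians(3.7)
SAFE=.24
def ori(phi):
    """tool down, closing line at angle phi; of the two half turns take the one with less wrist motion"""
    best=None; q0=np.array(manip.get_joint_positions())
    for f in(phi,phi+np.pi):
        y=np.array([np.cos(f),np.sin(f),0]); z=np.array([0,0,-1.])
        r=Rn.from_matrix(np.c_[np.cross(y,z),y,z]).as_rotvec()
        q=manip.solve_ik([.46,.05,SAFE],r)
        if q is not None and (best is None or abs(q[5])<best[0]): best=(abs(q[5]),r)
    return best[1]
def up(z=SAFE,rate=.3):
    p=np.array(manip.get_position()); manip.servo_line([p[0],p[1],z],rate=rate)
def fz(): return np.array(manip.get_contact_force())
def pick(xy,phi,base):
    r=ori(phi); manip.command_gripper(.085)
    manip.move_to([*xy,base+.10],r); manip.servo_line([*xy,base+.025],rate=.15)
    manip.command_gripper(.0,f_grip=40); return manip.get_width()
E
python3 - <<'E'
from h import *
np.set_printoptions(precision=4,suppress=True)
up(); xy=collars(manip.camera("top"))[0][0]; print(xy,manip.get_time())
print(pick(xy,0,.004),manip.get_grip_force()); up()
manip.hold(.2); print(manip.get_time(),fz(),manip.get_width(),manip.get_position())
r=ori(0); manip.move_to([*MAN,.16],r); manip.hold(.3); f0=fz(); print(f0)
for z in np.arange(.150,.110,-.003):   # TCP = collar underside + 25 mm
    manip.servo_line([*MAN,z],rate=.05); f=fz()-f0; print(round(z-.025,4),f)
    if np.abs(f[2])>6 or np.linalg.norm(f[:2])>8: break
print(manip.get_time())
cv2.imwrite("pics/b.png",manip.camera("side")["image"][180:330,280:460,::-1].repeat(3,0).repeat(3,1))
E
```

```text
[0.6441 0.1457] 0.6
0.06227714296370699 43.43247693032026
5.75 [-0.3695  0.255  -3.8151] 0.06244074058156311 [0.6439 0.1456 0.2375]
[-0.468   0.6585 -3.3063]
0.125 [ 0.469   0.0825 -0.0329]
0.122 [ 0.0238 -0.5286  0.4858]
0.119 [ 0.8775 -0.9415  0.6926]
0.116 [ 0.4978 -1.4976  0.2419]
0.113 [ 0.8038 -1.031  -0.8262]
0.11 [ 0.4491 -0.9584 -0.7615]
0.107 [ 0.6593 -1.3007  0.6787]
0.104 [ 0.2025 -0.3447  0.3445]
0.101 [ 1.522  -0.7275 -0.8114]
0.098 [ 2.0188  0.9458 -0.922 ]
0.095 [ 2.8512  1.4595 -2.0197]
0.092 [ 3.5252  1.3373 -2.6298]
0.089 [-0.0588 -0.2237 11.7315]
10.25
```

View pics/b.png

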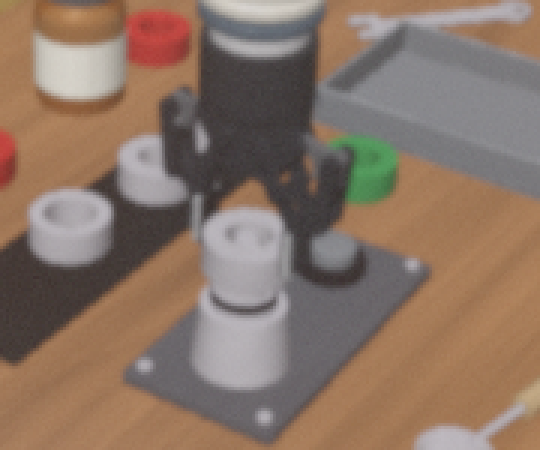

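```bash
python3 - <<'E'
from h import *
np.set_printoptions(precision=4,suppress=True)
manip.command_gripper(.085); up(.26); r=ori(0)
manip.command_gripper(0.0); manip.move_to([*BTN,.10],r); manip.hold(.2); f0=fz()
for z in np.arange(.07,.030,-.002):
    manip.servo_line([*BTN,z],rate=.06); f=(fz()-f0)[2]; 
    if f>1: print(round(z,4),f)
    if f>12: break
manip.hold(.2); up(.12); print(manip.get_time())
c=manip.camera("side"); im=c["image"]
for h in(.088,.074,.060):
    print(h,project(c,[[*MAN,h+.028],[*MAN,h]]))
cv2.imwrite("pics/c.png",im[180:330,280:460,::-1].repeat(4,0).repeat(4,1))
E
```

```text
0.058 1.022362256300446
0.056 1.2692940384334028
0.054 2.707125050031922
0.052 3.691313414397076
0.05 5.47011977118504
0.048 29.29209906935852
17.0917
0.088 [[362.9293 257.1451]
 [362.325  268.6256]]
0.074 [[362.6253 262.9208]
 [362.0284 274.2608]]
0.06 [[362.325  268.6256]
 [361.7354 279.8277]]
```

View pics/c.png

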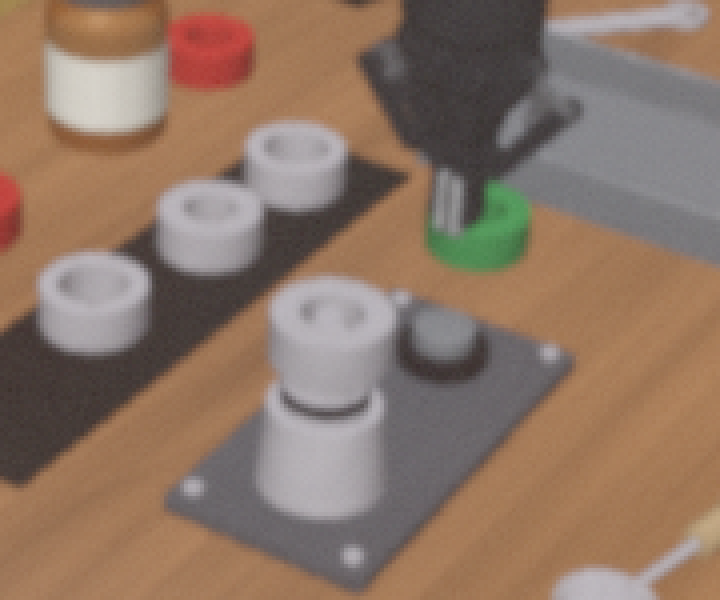

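The collar sits high: its top rim is centred at about (363,258), against 257.1 predicted for the high shoulder. So it's a reject. The button bottomed out at a TCP height of 0.048.

```bash
cat >> h.py <<'E'
MAN[0]=.4582
def seat():
    """slide the held collar down the mandrel until it stops; returns underside height, fingers opened and clear"""
    manip.move_to([*MAN,.165],ori(0)); manip.hold(.3); f0=fz(); L=[]
    for z in np.arange(.142,.083,-.002):
        manip.servo_line([*MAN,z],rate=.06); f=fz()-f0; L.append((round(z-.025,3),*f.round(1)))
        if f[2]>6 or np.linalg.norm(f[:2])>12: break
    print("seat",L[-3:]); manip.command_gripper(.085); up(.20); return L[-1][0]
def press():
    manip.command_gripper(0.); manip.move_to([*BTN,.14],ori(0)); manip.servo_line([*BTN,.060],rate=.15); manip.hold(.2); f0=fz()
    for z in np.arange(.056,.044,-.001):
        manip.servo_line([*BTN,z],rate=.05); f=(fz()-f0)[2]
        if f>14: break
    print("press",round(z,4),f); manip.hold(.2); up(.14)
def put(xy,phi,floor):
    r=ori(phi); manip.move_to([*xy,SAFE],r); manip.servo_line([*xy,floor+.045],rate=.25); manip.servo_line([*xy,floor+.026],rate=.06)
    manip.hold(.2); manip.command_gripper(.085); up()
def shot(name):
    c=manip.camera("side"); cv2.imwrite(name,c["image"][180:330,280:460,::-1].repeat(3,0).repeat(3,1))
def next_collar():
    c=manip.camera("top"); L=collars(c); print("mat",[(t[0].round(4),t[1:]) for t in L]); return L[0][0]
E
python3 - <<'E'
from h import *
np.set_printoptions(precision=4,suppress=True)
up(.20); print(pick(MAN,0,.088)); up(); print(fz(),manip.get_width())
put(TRAY+[.09,0],0,.005); print(manip.get_time())
xy=next_collar(); print(pick(xy,0,.004)); up(); print(manip.get_width())
print(seat()); press(); print(manip.get_time()); shot("pics/d.png")
E
```

```text
0.06211471964778442
[-0.8624 -0.0132 -4.5102] 0.06215028592188152
24.8167
mat [(array([0.6494, 0.0438]), (np.float64(68.25726354243247), np.float64(38.554954887289355), np.float64(25.269143865289227))), (array([ 0.6452, -0.0652]), (np.float64(66.47006113085908), np.float64(29.1302884499842), np.float64(25.281737508665255))), (array([ 0.6456, -0.1578]), (np.float64(67.01307258112068), np.float64(36.85965212610808), np.float64(25.469894935836805)))]
0.06177611836295547
0.06200978055458669
seat [(np.float64(0.079), np.float64(0.5), np.float64(-0.9), np.float64(-0.7)), (np.float64(0.077), np.float64(-0.7), np.float64(-1.0), np.float64(-0.3)), (np.float64(0.075), np.float64(-3.2), np.float64(0.7), np.float64(10.9))]
0.075
press 0.049 18.330654745839098
41.1083
```

View pics/d.png

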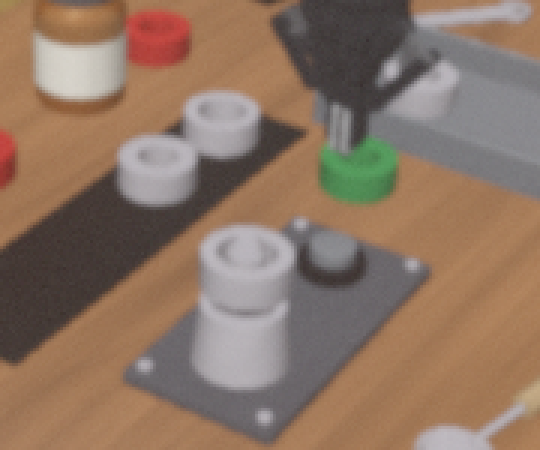

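Collar 2 sits on the middle shoulder, with its underside at about 75 mm and the rim lower than collar 1's. It goes on the stage. Collar 1 is visible in the tray.

```bash
python3 - <<'E'
from h import *
np.set_printoptions(precision=4,suppress=True)
P=np.pi/2+YS
up(.20); print(pick(MAN,P,.074)); up(); print(manip.get_width())
put(BAYS[0],P,.010); print(manip.get_time())
xy=next_collar(); print(pick(xy,0,.004)); up(); print(manip.get_width())
print(seat()); press(); print(manip.get_time()); shot("pics/e.png")
c=manip.camera("top"); 
for t in collars(c,(185,238,232,365)): print("stage blob",t)
cv2.imwrite("pics/f.png",c["image"][200:380,170:520,::-1].repeat(2,0).repeat(2,1))
E
```

```text
0.06273703483246572
0.06282502314170012
48.8667
mat [(array([ 0.6451, -0.0651]), (np.float64(66.38857707174155), np.float64(29.1302884499842), np.float64(25.281737508665255))), (array([ 0.6457, -0.1577]), (np.float64(66.94321703909435), np.float64(37.18399865664747), np.float64(25.544769849751454)))]
0.06277151752959934
0.0626661229481105
seat [(np.float64(0.093), np.float64(1.5), np.float64(-0.3), np.float64(-1.7)), (np.float64(0.091), np.float64(1.8), np.float64(0.3), np.float64(-2.3)), (np.float64(0.089), np.float64(-0.8), np.float64(1.1), np.float64(11.1))]
0.089
press 0.049 17.21415921243489
63.6083
stage blob (array([0.4605, 0.3187]), np.float64(103.99694925215839), np.float64(5.605020256249614), np.float64(78.3715992168236))
```

View pics/e.png

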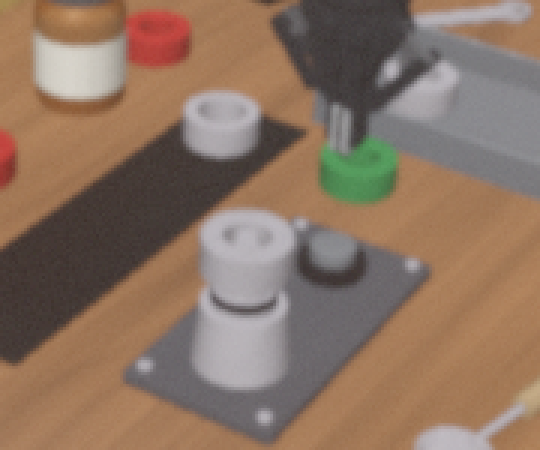

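View pics/f.png

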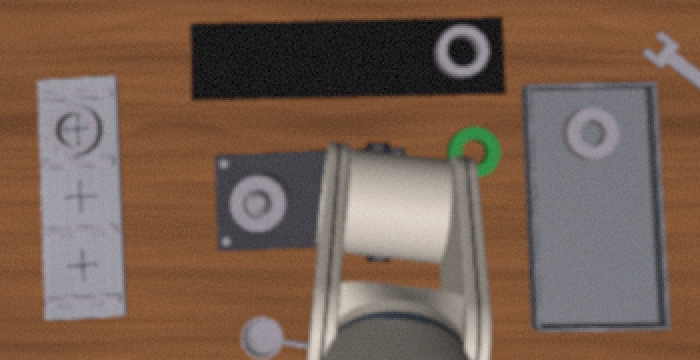

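Collar 3 is high, so it's a reject. Collar 2 lies around the cross in the far bay at about (80,129) in the crop. Next: reject collar 3 and do collar 4.

```bash
python3 - <<'E'
from h import *
np.set_printoptions(precision=4,suppress=True)
up(.20); print(pick(MAN,0,.088)); up(); print(manip.get_width())
put(TRAY-[.03,0],0,.005); print(manip.get_time())
xy=next_collar(); print(pick(xy,0,.004)); up(); print(manip.get_width())
print(seat()); press(); print(manip.get_time()); shot("pics/g.png")
E
```

```text
0.06245715878617898
0.06274952619018526
71.2917
mat [(array([ 0.6456, -0.1578]), (np.float64(66.56755613616585), np.float64(36.75391857171266), np.float64(25.69386510327284)))]
0.061365760209234545
0.06130495758178462
seat [(np.float64(0.079), np.float64(3.5), np.float64(-3.1), np.float64(-0.9)), (np.float64(0.077), np.float64(3.6), np.float64(-4.2), np.float64(1.1)), (np.float64(0.075), np.float64(1.9), np.float64(-6.1), np.float64(11.8))]
0.075
press 0.049 18.656789966779197
87.6417
```

View pics/g.png

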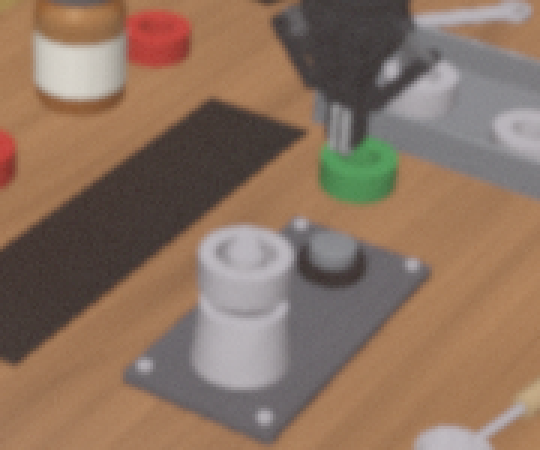

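Collar 4 sits on the middle shoulder, so it goes in the near bay. Then I'll check the stage.

```bash
python3 - <<'E'
from h import *
np.set_printoptions(precision=4,suppress=True)
P=np.pi/2+YS
up(.20); print(pick(MAN,P,.074)); up(); print(manip.get_width())
put(BAYS[2],P,.010)
manip.move_to([.45,-.15,.3],ori(0)); print(manip.get_time())
c=manip.camera("top"); s=manip.camera("side")
a=cv2.resize(c["image"][225:375,175:250],None,fx=4,fy=4,interpolation=cv2.INTER_CUBIC)
b=cv2.resize(s["image"][300:420,195:385],None,fx=2.6,fy=2.6,interpolation=cv2.INTER_CUBIC)
o=np.zeros((600,800,3),np.uint8); o[:600,:300]=a; o[:b.shape[0],305:305+b.shape[1]]=b
cv2.imwrite("pics/h.png",o[:,:,::-1])
for i in(0,2): print(project(c,[[*BAYS[i],.038],[*BAYS[i],.010]])-[175,225], project(s,[[*BAYS[i],.038]])-[195,300])
E
```

```text
0.06315943635260927
0.06295499925463756
97.0917
[[30.5719 38.3743]
 [33.4038 39.0261]] [[56.866  30.8262]]
[[ 33.0884 107.8462]
 [ 35.903  106.8647]] [[132.5514  66.7073]]
```

View pics/h.png

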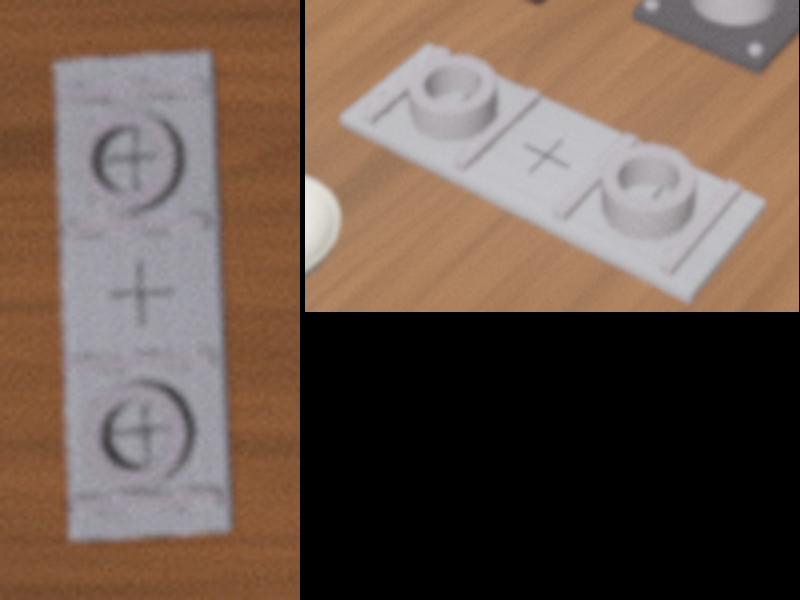

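Both collars lie flat around their crosses. I'll check the centring numerically by fitting the bore's top edge (known radius, z = 38 mm) on an averaged frame.

```bash
python3 - <<'E'
from h import *
from scipy.optimize import least_squares
np.set_printoptions(precision=4,suppress=True)
N=12; cs=[manip.camera("top") for _ in range(N)]; c=cs[0]
im=cv2.GaussianBlur(np.mean([k["image"].mean(2) for k in cs],0),(0,0),.7)
yaw=np.array([[np.cos(YS),np.sin(YS)],[-np.sin(YS),np.cos(YS)]])
for i in(0,2):
    ctr=project(c,[*BAYS[i],.038])[0]; pts=[]
    for th in np.radians(np.arange(120,241,5)):          # left part of the bore's rim, bright -> dark inwards
        rr=np.arange(11.5,4.5,-.1); u=ctr[0]+rr*np.cos(th); w=ctr[1]+rr*np.sin(th)
        p=cv2.remap(im.astype(np.float32),u[None].astype(np.float32),w[None].astype(np.float32),cv2.INTER_CUBIC)[0]
        j=np.argmin(np.gradient(p)); 
        if np.gradient(p)[j]<-.6: pts.append(plane(c,[u[j],w[j]],.038)[0][:2])
    pts=np.array(pts); f=least_squares(lambda q:np.hypot(*(pts-q).T)-.0205,BAYS[i],loss="soft_l1",f_scale=.001)
    print(i,len(pts),"err mm (stage x,y)",yaw@(f.x-BAYS[i])*1000,"rms",np.std(f.fun)*1000)
big=cv2.resize(im[225:375,175:250],None,fx=4,fy=4,interpolation=cv2.INTER_CUBIC); cv2.imwrite("pics/i.png",np.clip((big-90)*2,0,255))
E
```

```text
0 25 err mm (stage x,y) [-2.4853  0.461 ] rms 0.7644370358634367
2 25 err mm (stage x,y) [-0.4691 -0.0858] rms 0.7999225001291664[ WARN:0@3.132] global loadsave.cpp:1063 imwrite_ Unsupported depth image for selected encoder is fallbacked to CV_8U.
```

View pics/i.png

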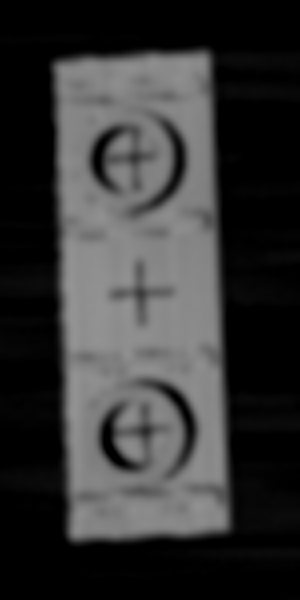

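The far-bay collar reads about 2.5 mm off along the stage's x. I'll re-centre it with a high grip along the stage's x, fingertips above the stop bars, then re-check.

```bash
python3 - <<'E'
from h import *
from scipy.optimize import least_squares
np.set_printoptions(precision=4,suppress=True)
r=ori(YS); p=BAYS[0]
manip.command_gripper(.085); manip.move_to([*p,.15],r); manip.servo_line([*p,.010+.036],rate=.1); f0=fz()
manip.command_gripper(0.,f_grip=20); print(manip.get_width(),fz()-f0); manip.hold(.2)
manip.command_gripper(.085); up(); manip.move_to([.45,-.15,.3],ori(0)); print(manip.get_time())
cs=[manip.camera("top") for _ in range(12)]; c=cs[0]
im=cv2.GaussianBlur(np.mean([k["image"].mean(2) for k in cs],0),(0,0),.7)
yaw=np.array([[np.cos(YS),np.sin(YS)],[-np.sin(YS),np.cos(YS)]])
for i in(0,2):
    ctr=project(c,[*BAYS[i],.038])[0]; pts=[]
    for th in np.radians(np.arange(120,241,5)):
        rr=np.arange(11.5,4.5,-.1); u=ctr[0]+rr*np.cos(th); w=ctr[1]+rr*np.sin(th)
        q=cv2.remap(im.astype(np.float32),u[None].astype(np.float32),w[None].astype(np.float32),cv2.INTER_CUBIC)[0]
        pts.append(plane(c,[u[np.argmin(np.gradient(q))],w[np.argmin(np.gradient(q))]],.038)[0][:2])
    pts=np.array(pts); f=least_squares(lambda q:np.hypot(*(pts-q).T)-.0205,BAYS[i],loss="soft_l1",f_scale=.001)
    print(i,"err mm",yaw@(f.x-BAYS[i])*1000)
cv2.imwrite("pics/j.png",cv2.resize(c["image"][150:385,120:560],None,fx=1.8,fy=1.8,interpolation=cv2.INTER_CUBIC)[:,:,::-1])
E
```

```text
0.06287192651144184 [-1.8803 -0.0701  6.3178]
104.5417
0 err mm [-2.3721  0.3742]
2 err mm [-0.3554  0.1224]
```

View pics/j.png

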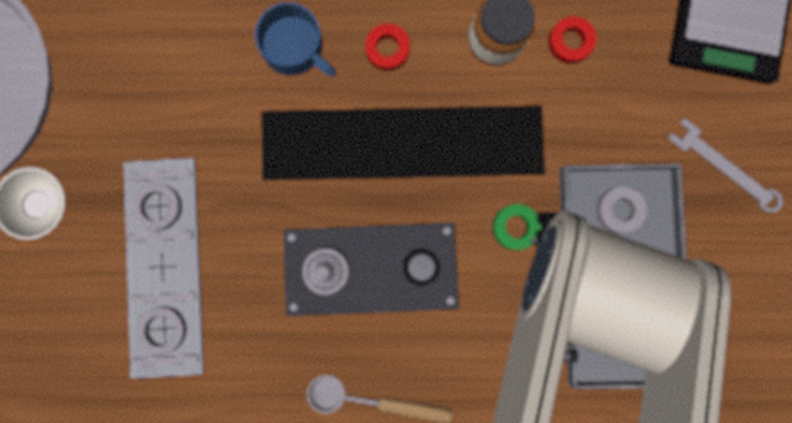

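Gripping the collar centred on the bay didn't change the reading, so it was already centred and the offset comes from shading in the fit. The picture shows the mat empty, collars in the far and near bays around their crosses, and the bystanders undisturbed. I'm handing it in.

```bash
python3 -c "
from rig import manip
print(manip.sign_off(),manip.get_time())"
```

```text
the job is handed in; nothing more can be done
the job is handed in; nothing more can be done
```

I sized all four collars left to right, pressing the tally fully for each; collars 1 and 3 stopped high and are in the reject tray, collars 2 and 4 stopped at the middle shoulder and are flat on the stage (far and near bays), and I handed it in at about 105 s — one camera fit read collar 2 as 2.4 mm off centre, which a centring grip did not change, so I took it as shading.

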